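# Run a trolley hanger into the overhead track until it is caught

### The arm

A 6-joint arm with a two-finger parallel gripper is mounted at the origin on the work surface. World frame = base frame: x ahead of the robot, y to its left, z up, the work surface at z = 0. Lengths are in m, angles in rad, forces in N, time in s.
With the tool pointing down it reaches from about 0.325 to 0.9 m from the base axis. Payload 6.1 kg.
Tool frame: the origin (TCP) lies at the very end of the fingers, on their centre line; the grasp point (between the pads) lies 19 mm behind it (robot.grip_point_offset is the distance from the TCP to the grasp point, in m); z points along the fingers, x is the direction in which the jaws open and shut, and the axes are right-handed (so a half turn about z gives the same grasp; the last joint's range is limited). The gripper opens to 85 mm and grips with 20 to 120 N. Pads are 22 mm wide; open, the fingers measure 114 mm over their backs; the gripper's body (76 mm by 85 mm) begins 54 mm behind the grasp point. The pads swing forward as they close: fully open they stand 13 mm farther back than shut.
Start: joints at [1.155, 0.22, 1.526, -0, 1.395, -0.126], TCP at [0.179, 0.599, 0.231] pointing down, gripper open.
Joint ranges: [-2.98, 2.98], [-0.91, 2.08], [0.09, 2.57], [-1.24, 4.39], [0.2, 2.65], [-2.68, 2.68]. Speed limits (rad/s): [2.57, 2.57, 3.01, 3.14, 3.14, 3.14].

### API

Orientations are given as a rotation vector (axis times angle).
In Python, from workcell import robot gives the robot as it stands.
- The arm moves only by the shell command python3 -m handwheel 'ROWS' [FORCE]. ROWS is JSON, a list of rows, each an object of numbers: "claw": the closure in counts, from 0 (fully open) to 255 (shut); "tx", "ty", "tz": the shift along the world's x, y, z in m; "yaw": the turn about the world's z in degrees. A call has exactly 8 rows; each row is the pose to reach, as a shift and turn from the pose commanded when the call began; what a row does not reach only later rows make up. A row lasts 1/10 s, in which the tool goes at most 50 mm and 8.59 degrees, less where a joint would pass 70% of its speed; a pose out of reach is approached as far as the arm can. A call with a gripper value outside its range is refused whole. The fingers move at their own pace and stop on an object; FORCE is the grip in N (left out, the last holds). Time passes only in rows, so rows that repeat a pose let the fingers close, or fill a call up. It gives the time, the measured TCP pose, the force and the opening at its end, in the units of the state.
- robot.state(): the state, without advancing time (a new reading comes with each control period).
- robot.capture(name): name is "scene" or "top"; returns a dict with "pixels" (400x640x3 uint8, red, green, blue), "range_z" (400x640 float32, m along the optical axis (not along the pixel's ray), 0 where there is no reading), "fov_y" (degrees; the focal length in pixels is half the picture's height over the tangent of half this angle, whatever the lens; pixels are square), "cx", "cy" (the principal point, pixels), "xyz" and "attitude" of the camera in the world. Camera axes: x right, y down, z forward; pixel columns grow to the right and rows downward; lengths in m; the calibration is good to about 2 mm. A picture is of the moment at which its call begins.
- robot.hand_in(): hands the job in, once; it reports no verdict.
The state is a dict: "time": time; "q": joint angles; "joint_vel": joint speeds; "effort": joint torques, N m; "tcp_pos": TCP position; "tool_rot": TCP orientation; "ft_force": force on the tool from outside, world axes, zero at the start; "wrist_torque": the same for the moment, N m; "opening": opening from 0.0 (shut) to 1.0 (fully open).
Only numpy, scipy, OpenCV 4.12 (cv2) and the standard library are available. Lean on these libraries where they do the work, as an engineer would, in place of code of your own. Each camera call takes 0.05 s, during which the arm holds its last target. There are 200 camera calls.

### The job

Take the empty two-hook trolley hanger out of its cradle, enter its wheels at the flared open end of the overhead track and roll it in, then press it gently against the spring buffer inside until the catch drops behind it, so that it stays held between the two when you let go. Go by feel, do not force the hanger against the track or ram it hard onto the buffer, and leave everything else on the bench where it is.

Things in the scene. Friction and masses are not known exactly. Their poses are not given: they have to be found in the camera images.
- hanger: loose trolley hanger, 0.39 kg, waiting in the cradle, wheels up; z up, alike when turned half round. Origin: centre of its load bar, a flat-sided light-metal bar along its x, 240 mm long, 12 mm thick in y, 20 mm high. A J-hook of 6 mm wire hangs 71 mm below the bar's centre at x = -113 and +113 mm, turned outwards to x = -150 and +150 mm. A neck plate (10 mm in x, 32 in y) joins bar and trolley.
- hanger_grip (a point): point to grip: on the bar's centre line 85 mm from its middle (hanger's own x = -85 mm), pinched across the 12 mm thickness; bar free from x = -105 to -45 mm. Held here on the robot's side the hand passes beside the track. Grip firmly (80 N or more): the push acts 85 mm from the track's middle. The bar's other arm, at x = +85, is the same.
- hanger_trolley (a point): middle of the trolley, at axle height, 51 mm above the bar's centre; hanger's axes. Steel body 66 mm long in y (-33 to +33), top 16 mm above this point; four free-turning white nylon wheels, diameter 24 mm, at y = -19 and +19 mm, 32 mm over their outer faces in x, bottoms 12 mm below this point (39 mm above the bar's centre).
- track: fixed overhead track of bent steel sheet: closed box section with an 18 mm slot along the underside, on two posts behind it (own x = +150 to +190 mm) with bracket arms over its top. Outside 41 mm wide, z = 235 to 275 mm, with a cover 30 mm wide on top up to z = 297 mm. Origin on the bench right below the mouth; +y runs into the track (360 mm long), x across, robot on the -x side, z up.
- track_mouth (a point): middle of the mouth at ledge height (z = 239 mm), where the straight part begins; track's axes. Inside 35 mm wide and 31.5 mm high: wheels have 1.5 mm to spare each side, the trolley 3.5 mm in height. Hanger's bar centre: z = 200 mm riding on the ledges, 203.5 mm at the roof. Sides, ledges and roof flare by 7 mm over the 25 mm before the mouth. The bar goes parallel to the track's x.
- track_end (a point): closed far end of the track at ledge height, 360 mm along the track's +y from the mouth.
- track_cover (a point): middle of the cover's top, 194 mm in from the mouth. Under it a stop unit is clamped unseen, at another place each time: a caught hanger's centre lies 130 to 235 mm in from the mouth. 65 to 85 mm before that the trolley meets a sprung catch (up to 6 N), which then rides on its top (1 to 2 N drag); at the last 7 mm it meets the spring buffer: 2 N at touch, 0.7 N more per mm, solid after 18 mm (15 N).
- hanger_nose (a point): centre of the trolley body's end face at the hanger's own y = +33 mm (the other end is alike). Once the buffer is pressed in by 7 to 8 mm (7 to 9 N with drag) the catch drops behind the trolley's rear end. If the hand then eases back some mm, a caught hanger stays and its push on the hand turns into a pull; one not caught follows the hand, still pushing. Let go, it rests on the catch with about 7 N.
- cradle: fixed steel cradle: base plate 110 x 90 mm, 8 mm thick, and two upright plates 60 mm wide at its own x = -35 and +35 mm, each with a notch 15 mm wide and 14 mm deep; the hanger's bar lies along the cradle's x in the notches, its underside at z = 100 mm, notch tops at z = 114 mm. Origin on the bench under the middle.
- tape_wide: roll of wide masking tape lying flat: ring, 96 mm outside, 76 mm hole, 25 mm high; origin at the centre of its underside
- tape_narrow: roll of narrow tape lying flat: ring, 96 mm outside, 12 mm high; origin at the centre of its underside
- paint_jar: small glass touch-up jar, 52 mm across, 65 mm high, standing; origin at the centre of its underside
- pump_bottle: metal bottle, 66 mm across, 190 mm high, standing; origin at the centre of its underside
- brush: small brush lying on the bench, handle to its own -x; origin under its middle
- rod_hanger: bare bent-wire hanger without wheels, about 170 mm long, wire 7 mm thick, lying flat on the bench; not used here; origin at bench height near its middle

How it is judged:
On the way, in this order (a step that is already met when the one before it is completed fails the run):
1. the hanger is lifted clear of its cradle (height (world z) of hanger above 0.14 m), for 0.1 s.
2. the trolley is fully inside the track, entered at the open end (y of hanger in the frame of track between 0.035 and 0.125 m and x of hanger in the frame of track between -0.004 and 0.004 m and height (world z) of hanger between 0.195 and 0.206 m), for 0.1 s.
At the end, for the whole second after the job is handed in: the hanger hangs in the track by its wheels, over 125 mm in, within 4 mm of its middle, upright within 7 degrees, at rest, and let go of it is held between buffer (over 4 N) and catch (over 4.5 N; a catch merely riding on its top does not count) (contact force between hanger and catch_c0 above 4.5 N and contact force between hanger and buffer_c0 above 4 N and y of hanger in the frame of track above 0.125 m and x of hanger in the frame of track between -0.004 and 0.004 m and height (world z) of hanger between 0.195 and 0.206 m and angle between hanger's own z axis and vertical below 0.12 rad and linear speed of hanger below 0.02 m/s); the robot touches nothing.
It fails at once if the hanger is forced against the track with more than 30 N (contact force between hanger and track above 30 N).
It fails at once if the hanger is driven onto the buffer with more than 18 N (it is solid at 15 N) (contact force between hanger and buffer_c0 above 18 N).
It fails at once if another thing on the bench is moved by more than 30 mm (distance of any of tape_wide, tape_narrow, paint_jar, pump_bottle, brush, rod_hanger from where it was at the start of the episode above 0.03 m).
It also fails if it takes over 72 s, if anything falls off the work surface, if the arm or the gripper's body presses on something with over 40 N, if the wrist force passes 120 N, or if a joint passes its speed limit or range.

## Working session

There is one attempt and no reset: what is moved stays moved. The work goes in short steps, Python scripts to look and compute and a shell command to move; the robot and the scene stay as the last step left them, time stands still between calls to the robot, and variables do not carry over. Pictures are saved under pics/ and viewed, about 8 in all and at most 12, crops included, and the job is handed in when it is done.

```bash
mkdir -p pics
cat > h.py <<'E'
import numpy as np, cv2
from workcell import robot
from scipy.spatial.transform import Rotation as R
def cap(n,f=None):
    c=robot.capture(n)
    if f: cv2.imwrite('pics/'+f,cv2.cvtColor(c['pixels'],cv2.COLOR_RGB2BGR))
    a=np.array(c['attitude']); M=a if a.shape==(3,3) else R.from_rotvec(a).as_matrix()
    F=200/np.tan(np.radians(c['fov_y'])/2)
    v,u=np.mgrid[0:400,0:640]; z=c['range_z']
    P=np.stack([(u-c['cx'])/F*z,(v-c['cy'])/F*z,z],-1)@M.T+np.array(c['xyz'])
    P[z==0]=np.nan
    return c,P
E
python3 - <<'E'
from h import *
for n in('scene','top'):
    c,P=cap(n,n+'1.png'); np.save(n+'.npy',P); print(n,c['xyz'],c['attitude'],c['fov_y'],c['cx'],c['cy'])
print(robot.state(), robot.grip_point_offset)
E
```

```text
scene [1.16171523 0.67979432 1.0484478 ] [-1.01894523 -2.42108853  1.0237659 ] 50.63143439611024 319.50827419544646 202.4113682337625
top [0.24315348 0.09566816 1.33809442] [-2.03258482  2.16824481 -0.25235519] 42.97881394216968 325.3381367894222 194.9597302524386
{'time': 0.1, 'q': array([ 1.15491525e+00,  2.21140922e-01,  1.52749765e+00, -1.46398696e-06,
        1.39464630e+00, -1.26122199e-01]), 'joint_vel': array([ 0.00193843, -0.00323481, -0.00284359, -0.00059463,  0.00110653,
       -0.00041576]), 'effort': array([ 1.54862952e-03, -4.98242426e+01, -3.90550625e+01,  1.21772082e-04,
        5.54832310e-03, -2.38214227e-06]), 'tcp_pos': array([0.17837909, 0.59845561, 0.23031203]), 'tool_rot': array([ 2.51821511e+00,  1.87695317e+00, -2.31240991e-03]), 'ft_force': array([ 0.07859842, -0.6056714 , -0.25718116]), 'wrist_torque': array([ 0.0387785 , -0.0594515 , -0.00844341]), 'opening': 1.000912711415945} 0.0187
```

View pics/scene1.png

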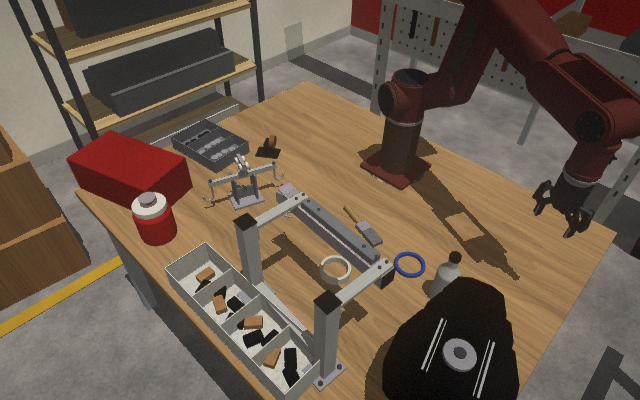

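View pics/top1.png

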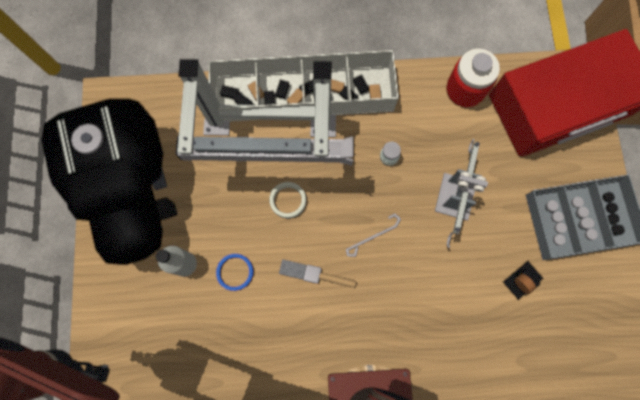

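The scene view shows the track's flared mouth near (290,190), towards the cradle and hanger at (245,190). In the top view the mouth is at about (350,148), the hanger at (462,195), and the paint jar at (391,153) in front of the mouth. Next I'll measure both.

Run:
```python
from h import *
P=np.load('top.npy')
def show(m,name):
    pts=P[m]; 
    if len(pts)<5: print(name,len(pts)); return
    (cx,cy),(w,h),a=cv2.minAreaRect((pts[:,:2]*1000).astype(np.float32)); 
    mu=pts.mean(0); U,S,V=np.linalg.svd(pts[:,:2]-mu[:2],full_matrices=False)
    print(name,len(pts),mu.round(4),'rect',round(cx,1),round(cy,1),round(w,1),round(h,1),round(a,1),'dir',V[0].round(4),np.degrees(np.arctan2(V[0,1],V[0,0])).round(2))
    print('  min',pts.min(0).round(4),'max',pts.max(0).round(4))
v,u=np.mgrid[0:400,0:640]
H=P[...,2]
win=lambda a,b,c,d:(u>=a)&(u<=b)&(v>=c)&(v<=d)
show(win(170,370,130,170)&(H>.285)&(H<.305),'cover')
show(win(170,370,130,170)&(H>.265)&(H<.284),'tracktop')
hw=win(425,500,135,255)
print(np.histogram(H[hw&(H>.01)],bins=np.arange(0,.2,.01)))
show(hw&(H>.155)&(H<.19),'trolley')
show(hw&(H>.11)&(H<.13),'bar')
show(win(430,480,165,225)&(H>.004)&(H<.02),'cradlebase')
show(win(378,405,138,170)&(H>.02),'jar')
show(win(345,405,210,260)&(H>.003),'rod')
show(win(270,310,180,222)&(H>.005)&(H<.05),'tape')
c=cv2.imread('pics/top1.png')
cv2.imwrite('pics/hang.png',cv2.resize(c[120:270,330:520],None,fx=4,fy=4,interpolation=cv2.INTER_CUBIC))
s=cv2.imread('pics/scene1.png')
cv2.imwrite('pics/s2.png',cv2.resize(s[130:290,190:400],None,fx=3.7,fy=3.7,interpolation=cv2.INTER_CUBIC))
Q=np.load('scene.npy')
Hs=Q[...,2]; P=Q
ws=win(195,295,145,215)
show(ws&(Hs>.155)&(Hs<.19)&(Q[...,1]<-.1),'s trolley')
show(ws&(Hs>.11)&(Hs<.13),'s bar')
w2=win(270,400,175,290)
show(w2&(Hs>.285)&(Hs<.305),'s cover')
show(w2&(Hs>.265)&(Hs<.284),'s tracktop')
```

```text
cover 2182 [0.6145 0.2306 0.294 ] rect 619.4 203.5 379.1 56.0 85.8 dir [0.0781 0.9969] 85.52
  min [0.5816 0.0139 0.285 ] max [0.6579 0.3935 0.3028]
tracktop 1369 [0.6    0.1659 0.2754] rect 620.1 206.8 388.6 63.9 84.4 dir [0.0468 0.9989] 87.32
  min [0.5694 0.0122 0.265 ] max [0.6561 0.4021 0.284 ]
(array([  0, 184,  35,  35,  69,  68,  41,  37,  29,  33,  83, 324, 252,
         7,  12,  27,  94, 236,   9]), array([0.  , 0.01, 0.02, 0.03, 0.04, 0.05, 0.06, 0.07, 0.08, 0.09, 0.1 ,
       0.11, 0.12, 0.13, 0.14, 0.15, 0.16, 0.17, 0.18, 0.19]))
trolley 358 [ 0.5298 -0.2715  0.1717] rect 531.2 -273.4 66.8 34.7 72.8 dir [-0.342  -0.9397] -110.0
  min [ 0.507  -0.3055  0.1562] max [ 0.5551 -0.2398  0.1817]
bar 576 [ 0.5266 -0.271   0.1191] rect 531.9 -273.6 59.3 240.5 71.5 dir [-0.9419  0.3359] 160.37
  min [ 0.4184 -0.3174  0.11  ] max [ 0.6458 -0.2277  0.1299]
cradlebase 717 [ 0.5296 -0.2586  0.0083] rect 535.5 -271.2 133.3 166.5 84.5 dir [-0.9809 -0.1946] -168.78
  min [ 0.4507 -0.3377  0.004 ] max [ 0.6212 -0.197   0.02  ]
jar 360 [ 0.6508 -0.1027  0.0554] rect 654.1 -104.0 49.3 48.9 
[... 331 characters left out ...]
0.2123] -167.74
  min [0.4883 0.12   0.005 ] max [0.6072 0.2247 0.0336]
s trolley 152 [ 0.5358 -0.2663  0.1696] rect 532.8 -272.0 67.5 33.4 69.4 dir [0.2995 0.9541] 72.57
  min [ 0.5122 -0.3054  0.1556] max [ 0.5572 -0.2376  0.1798]
s bar 337 [ 0.5377 -0.2712  0.1179] rect 532.4 -270.1 59.8 239.6 71.9 dir [ 0.9419 -0.336 ] -19.63
  min [ 0.4186 -0.3158  0.11  ] max [ 0.6461 -0.2264  0.1296]
s cover 1976 [0.6368 0.2541 0.2916] rect 661.8 202.8 377.1 137.9 85.4 dir [0.1202 0.9927] 83.09
  min [0.5832 0.0172 0.285 ] max [0.7435 0.3951 0.3002]
s tracktop 1081 [0.6294 0.2067 0.2756] rect 654.7 203.2 391.4 133.9 84.3 dir [0.086  0.9963] 85.06
  min [0.5688 0.0137 0.265 ] max [0.7326 0.4029 0.284 ]
```

View pics/hang.png

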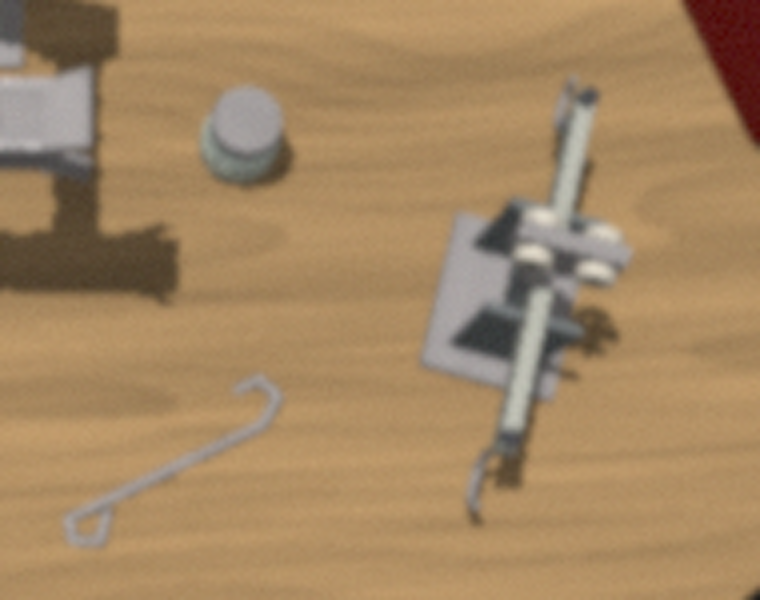

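View pics/s2.png

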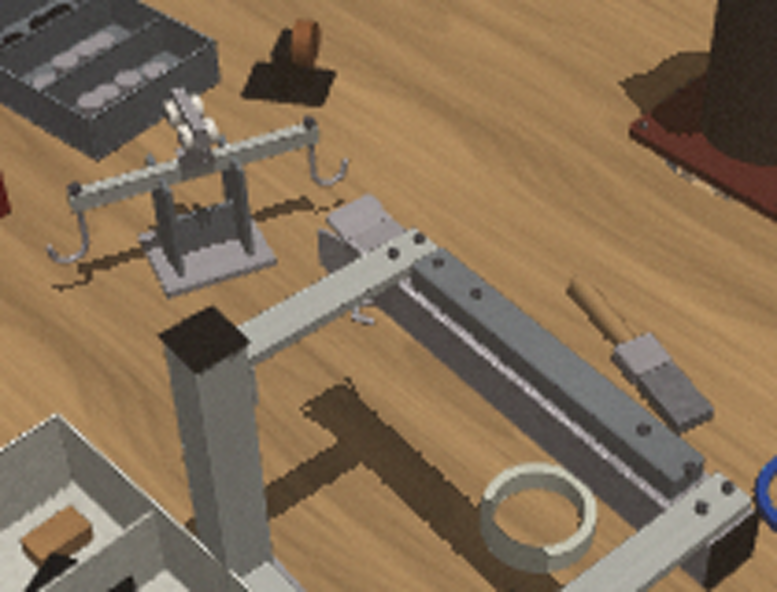

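```bash
cat > track.py <<'E'
from h import *
def line(x,y,n=6):   # robust x = a + b*y
    k=np.ones(len(x),bool)
    for _ in range(n):
        b,a=np.polyfit(y[k],x[k],1); r=x-a-b*y; s=max(1.5*np.median(np.abs(r[k])),.0008); k=np.abs(r)<2*s
    return a,b,k.sum(),r[k].std()
T=np.load('top.npy').reshape(-1,3); S=np.load('scene.npy').reshape(-1,3)
T=T[np.isfinite(T[:,0])];S=S[np.isfinite(S[:,0])]
box=lambda Q,x0,x1,y0,y1,z0,z1:Q[(Q[:,0]>x0)&(Q[:,0]<x1)&(Q[:,1]>y0)&(Q[:,1]<y1)&(Q[:,2]>z0)&(Q[:,2]<z1)]
if __name__=='__main__':
    A=box(T,.56,.605,.05,.385,.24,.268); print('-x wall',line(A[:,0],A[:,1]))
    B=box(S,.6,.66,.06,.385,.24,.268); print('+x wall',line(B[:,0],B[:,1]))
    for n,Q in(('T',T),('S',S)):
        C=box(Q,.57,.66,.0,.42,.293,.302)
        # cover between arms
        C=C[(C[:,1]>.1)&(C[:,1]<.3)]; print(n,'cover',line(C[:,0],C[:,1]))
        for y in np.arange(.09,.31,.03):
            c=C[np.abs(C[:,1]-y)<.01]
            if len(c)>3: print('   ',round(y,2),np.percentile(c[:,0],[2,50,98]).round(4),np.median(c[:,2]).round(4))
        D=box(Q,.56,.67,-.02,.05,.272,.29); print(n,'roof near mouth: ymin',np.percentile(D[:,1],[1,3,10]).round(4),'x',np.percentile(D[:,0],[2,98]).round(4))
        E=box(Q,.56,.67,.36,.43,.25,.28); print(n,'end ymax',np.percentile(E[:,1],[90,97,99]).round(4))
        b=box(Q,.4,.66,-.33,-.21,.113,.126); print(n,'bar y=a+bx',line(b[:,1],b[:,0]),np.percentile(b[:,0],[1,99]).round(4))
        b=box(Q,.49,.57,-.32,-.22,.172,.19); print(n,'trolley x=a+by',line(b[:,0],b[:,1]),b.mean(0).round(4))
E
python3 track.py
```

```text
-x wall (np.float64(0.5754265025537688), np.float64(0.08160507053223226), np.int64(509), np.float64(0.0005909581123441391))
+x wall (np.float64(0.6155437564893598), np.float64(0.08186395984426349), np.int64(535), np.float64(0.0007893763578378577))
T cover (np.float64(0.5950123314653156), np.float64(0.08050136188121536), np.int64(1154), np.float64(0.00865988546413631))
    0.12 [0.5912 0.6046 0.6191] 0.2968
    0.15 [0.5931 0.6062 0.6207] 0.2966
    0.18 [0.5952 0.6095 0.6248] 0.2967
    0.21 [0.5975 0.6129 0.6271] 0.2966
    0.24 [0.6008 0.6148 0.6293] 0.2961
    0.27 [0.6033 0.6167 0.6309] 0.2964
    0.3 [0.6046 0.6186 0.6331] 0.2963
T roof near mouth: ymin [0.0137 0.0148 0.0171] x [0.5741 0.6195]
T end ymax [0.3994 0.4009 0.4011]
T bar y=a+bx (np.float64(-0.08371604531672043), np.float64(-0.35597422530272027), np.int64(425), np.float64(0.004302711903268244)) [0.4207 0.6421]
T trolley x=a+by (np.float64(0.6009306843728442), np.float64(0.2569174394094779), np.int64(190), np.float64(0.005957733620934154)) [ 0.5313 -0.2728  0.1758]
S cover (np.float64(0.5970493387371558), np.float64(0.08108686507778244), np.int64(699), np.float64(0.00882472529596959))
    0.12 [0.592  0.6073 0.6213] 0.2963
    0.15 [0.5933 0.6084 0.6229] 0.2963
    0.18 [0.5961 0.6118 0.6244] 0.2962
    0.21 [0.5996 0.6146 0.628 ] 0.2963
    0.24 [0.6026 0.6171 0.6301] 0.2966
    0.27 [0.6036 0.6192 0.633 ] 0.2961
    0.3 [0.6065 0.6209 0.6355] 0.2963
S roof near mouth: ymin [0.015  0.0158 0.0175] x [0.5769 0.6207]
S end ymax [0.4021 0.4027 0.4028]
S bar y=a+bx (np.float64(-0.08397423616355741), np.float64(-0.35003186814423226), np.int64(242), np.float64(0.005241054318020044)) [0.4228 0.6436]
S trolley x=a+by (np.float64(0.6216155983442232), np.float64(0.32651238329354537), np.int64(59), np.float64(0.0051158019819599245)) [ 0.5334 -0.2714  0.1756]
```

The fits are consistent. The track centre line is x = 0.5955 + 0.0817·y (track yaw −4.7°), with the mouth at about (0.599, 0.040). The hanger is at (0.532, −0.272) with yaw about −19.3°, so the grip point is about (0.452, −0.243). I'll move there, passing over the bottle.

```bash
python3 -m handwheel '[{"tz":0.05},{"tx":0.03,"ty":-0.03,"tz":0.07},{"tx":0.06,"ty":-0.065,"tz":0.07},{"tx":0.09,"ty":-0.1,"tz":0.07},{"tx":0.12,"ty":-0.14,"tz":0.07},{"tx":0.15,"ty":-0.18,"tz":0.07},{"tx":0.18,"ty":-0.22,"tz":0.07},{"tx":0.2,"ty":-0.26,"tz":0.07}]' 110; python3 -m handwheel '[{"ty":-0.045},{"ty":-0.09},{"tx":0.01,"ty":-0.14},{"tx":0.02,"ty":-0.19},{"tx":0.03,"ty":-0.235},{"tx":0.04,"ty":-0.28},{"tx":0.05,"ty":-0.325},{"tx":0.06,"ty":-0.37,"yaw":-2.7}]'
```

```text
$[0]: bad value
$[0]: bad value
```

```bash
python3 -m handwheel '[{"claw":0,"tx":0,"ty":0,"tz":0.05,"yaw":0},{"claw":0,"tx":0.03,"ty":-0.03,"tz":0.07,"yaw":0},{"claw":0,"tx":0.06,"ty":-0.065,"tz":0.07,"yaw":0},{"claw":0,"tx":0.09,"ty":-0.1,"tz":0.07,"yaw":0},{"claw":0,"tx":0.12,"ty":-0.14,"tz":0.07,"yaw":0},{"claw":0,"tx":0.15,"ty":-0.18,"tz":0.07,"yaw":0},{"claw":0,"tx":0.18,"ty":-0.22,"tz":0.07,"yaw":0},{"claw":0,"tx":0.2,"ty":-0.26,"tz":0.07,"yaw":0}]' 110
```

```text
time: 0.9
tcp_pos: [0.3798, 0.3369, 0.3008]
tool_rot: [2.519, 1.876, -0.001]
ft_force: [0.5, 0.5, -0.3]
opening: 0.997
```

```bash
python3 -m handwheel '[{"claw":0,"tx":0,"ty":-0.04,"tz":0,"yaw":0},{"claw":0,"tx":0,"ty":-0.085,"tz":0,"yaw":0},{"claw":0,"tx":0.01,"ty":-0.13,"tz":0,"yaw":0},{"claw":0,"tx":0.02,"ty":-0.175,"tz":0,"yaw":0},{"claw":0,"tx":0.03,"ty":-0.22,"tz":0,"yaw":0},{"claw":0,"tx":0.04,"ty":-0.265,"tz":0,"yaw":0},{"claw":0,"tx":0.05,"ty":-0.31,"tz":0,"yaw":0},{"claw":0,"tx":0.06,"ty":-0.35,"tz":0,"yaw":0}]'
python3 -m handwheel '[{"claw":0,"tx":0,"ty":-0.04,"tz":0,"yaw":0},{"claw":0,"tx":0.01,"ty":-0.08,"tz":0,"yaw":0},{"claw":0,"tx":0.01,"ty":-0.12,"tz":0,"yaw":-1},{"claw":0,"tx":0.01,"ty":-0.16,"tz":-0.02,"yaw":-2},{"claw":0,"tx":0.013,"ty":-0.2,"tz":-0.05,"yaw":-2.7},{"claw":0,"tx":0.013,"ty":-0.232,"tz":-0.09,"yaw":-2.7},{"claw":0,"tx":0.013,"ty":-0.232,"tz":-0.12,"yaw":-2.7},{"claw":0,"tx":0.013,"ty":-0.232,"tz":-0.12,"yaw":-2.7}]'
python3 - <<'E'
from h import *
s=robot.state(); print(s['tcp_pos'],R.from_rotvec(s['tool_rot']).as_matrix().round(4))
c,P=cap('scene','s3.png'); im=cv2.imread('pics/s3.png'); cv2.imwrite('pics/s3c.png',cv2.resize(im[110:230,180:340],None,fx=4.5,fy=4.5,interpolation=cv2.INTER_CUBIC))
E
```

```text
time: 1.7
tcp_pos: [0.4384, -0.0132, 0.3011]
tool_rot: [2.519, 1.876, -0.0]
ft_force: [1.0, 0.8, 0.7]
opening: 0.999
time: 2.5
tcp_pos: [0.4481, -0.2417, 0.1757]
tool_rot: [-2.556, -1.809, 0.005]
ft_force: [-0.5, 0.9, -0.2]
opening: 0.999
[ 0.44810368 -0.24167068  0.17566974] [[ 0.3325  0.943  -0.0086]
 [ 0.9431 -0.3325  0.0066]
 [ 0.0033 -0.0103 -0.9999]]
```

View pics/s3c.png

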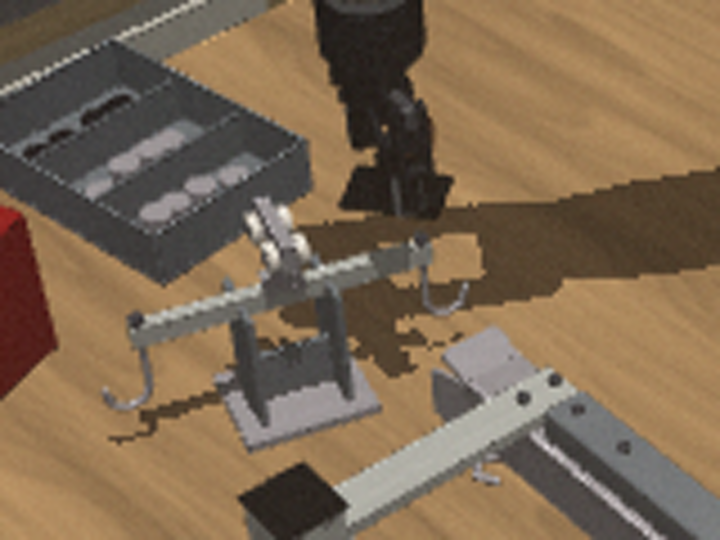

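The hand is centred over the near end of the bar, at about (395,200) in the crop, with the fingers straddling it. Next I'll descend and grip.

```bash
python3 -m handwheel '[{"claw":0,"tx":0,"ty":0,"tz":-0.02,"yaw":0},{"claw":0,"tx":0,"ty":0,"tz":-0.04,"yaw":0},{"claw":0,"tx":0,"ty":0,"tz":-0.06,"yaw":0},{"claw":0,"tx":0,"ty":0,"tz":-0.075,"yaw":0},{"claw":0,"tx":0,"ty":0,"tz":-0.085,"yaw":0},{"claw":0,"tx":0,"ty":0,"tz":-0.089,"yaw":0},{"claw":0,"tx":0,"ty":0,"tz":-0.089,"yaw":0},{"claw":0,"tx":0,"ty":0,"tz":-0.089,"yaw":0}]'
python3 -m handwheel '[{"claw":100,"tx":0,"ty":0,"tz":0,"yaw":0},{"claw":150,"tx":0,"ty":0,"tz":0,"yaw":0},{"claw":190,"tx":0,"ty":0,"tz":0,"yaw":0},{"claw":255,"tx":0,"ty":0,"tz":0,"yaw":0},{"claw":255,"tx":0,"ty":0,"tz":0,"yaw":0},{"claw":255,"tx":0,"ty":0,"tz":0,"yaw":0},{"claw":255,"tx":0,"ty":0,"tz":0,"yaw":0},{"claw":255,"tx":0,"ty":0,"tz":0,"yaw":0}]' 110
```

```text
time: 3.35
tcp_pos: [0.4524, -0.2434, 0.0935]
tool_rot: [2.561, 1.817, 0.001]
ft_force: [-0.3, 0.0, -0.3]
opening: 0.998
time: 4.15
tcp_pos: [0.4516, -0.2433, 0.0925]
tool_rot: [2.562, 1.817, -0.0]
ft_force: [-2.0, -1.5, 2.9]
opening: 0.12
```

Gripped, with an opening of about 10–12 mm and low force. Now I'll lift, turn parallel to the track and stop short of the mouth for a measurement.

```bash
python3 -m handwheel '[{"claw":255,"tx":0,"ty":0,"tz":0.01,"yaw":0},{"claw":255,"tx":0,"ty":0,"tz":0.03,"yaw":0},{"claw":255,"tx":0,"ty":0,"tz":0.05,"yaw":0},{"claw":255,"tx":0,"ty":0,"tz":0.07,"yaw":0},{"claw":255,"tx":0,"ty":0,"tz":0.085,"yaw":0},{"claw":255,"tx":0,"ty":0,"tz":0.092,"yaw":0},{"claw":255,"tx":0,"ty":0,"tz":0.092,"yaw":0},{"claw":255,"tx":0,"ty":0,"tz":0.092,"yaw":0}]'
python3 -m handwheel '[{"claw":255,"tx":0.005,"ty":0.02,"tz":0,"yaw":2},{"claw":255,"tx":0.015,"ty":0.05,"tz":0,"yaw":5},{"claw":255,"tx":0.025,"ty":0.08,"tz":0,"yaw":8},{"claw":255,"tx":0.035,"ty":0.11,"tz":0,"yaw":11},{"claw":255,"tx":0.045,"ty":0.14,"tz":0,"yaw":13},{"claw":255,"tx":0.05,"ty":0.165,"tz":0,"yaw":14.7},{"claw":255,"tx":0.052,"ty":0.175,"tz":0,"yaw":14.7},{"claw":255,"tx":0.052,"ty":0.175,"tz":0,"yaw":14.7}]'
cat > hang.py <<'E'
from track import *
import sys
s=robot.state(); print(s['time'],'tcp',s['tcp_pos'].round(4),R.from_rotvec(s['tool_rot']).as_matrix()[:2,0].round(4))
x,y=s['tcp_pos'][:2]; ex=np.array([.9967,-.0815]); ey=np.array([.0815,.9967]); c0=s['tcp_pos'][:2]+.085*ex
O=np.array([.5988,.040])
print('expected centre track-frame',((c0-O)@ex).round(4),((c0-O)@ey).round(4))
for n in('top','scene'):
    c,P=cap(n,sys.argv[1]+n+'.png'); Q=P.reshape(-1,3); Q=Q[np.isfinite(Q[:,0])]
    L=np.stack([(Q[:,:2]-O)@ex,(Q[:,:2]-O)@ey,Q[:,2]],-1)
    yc=(c0-O)@ey
    q=L[(np.abs(L[:,1]-yc)<.045)&(L[:,2]>.14)&(L[:,2]<.29)]
    t=q[(np.abs(q[:,0])<.022)&(q[:,2]>.235)]   # trolley
    if len(t)>20: print(n,'trolley x pct',np.percentile(t[:,0],[2,50,98]).round(4),'y',np.percentile(t[:,1],[2,50,98]).round(4),'ztop',np.percentile(t[:,2],[50,80,95,99]).round(4))
    b=q[(q[:,0]>.03)&(q[:,0]<.125)&(q[:,2]>.18)&(q[:,2]<.23)]
    if len(b)>20:
        print(n,'bar far arm: y=a+bx',[round(float(k),4) for k in line(b[:,1],b[:,0])],'xmax',np.percentile(b[:,0],99).round(4))
        for xx in(.045,.07,.095,.11):
            k=b[np.abs(b[:,0]-xx)<.012]
            if len(k)>3: print('   x',xx,'z top',np.percentile(k[:,2],[50,85,95]).round(4),'y',np.percentile(k[:,1],[5,50,95]).round(4))
E
python3 hang.py a
```

```text
time: 4.95
tcp_pos: [0.4511, -0.2426, 0.1833]
tool_rot: [-2.561, -1.817, 0.001]
ft_force: [-0.5, 0.6, -4.0]
opening: 0.118
time: 5.75
tcp_pos: [0.503, -0.0668, 0.1831]
tool_rot: [-2.306, -2.131, 0.002]
ft_force: [-0.4, 0.1, -5.0]
opening: 0.116
5.75 tcp [ 0.503  -0.0668  0.1831] [0.0786 0.9969]
expected centre track-frame -0.0018 -0.1142
top bar far arm: y=a+bx [-0.1269, 0.1078, 48.0, 0.0038] xmax 0.1183
   x 0.095 z top [0.2074 0.2113 0.2146] y [-0.1211 -0.1163 -0.1098]
   x 0.11 z top [0.2098 0.2145 0.216 ] y [-0.1209 -0.1158 -0.1097]
scene trolley x pct [-0.0163  0.0037  0.0161] y [-0.1453 -0.1064 -0.0826] ztop [0.2598 0.2656 0.2681 0.2695]
scene bar far arm: y=a+bx [-0.111, -0.0041, 174.0, 0.0018] xmax 0.1186
   x 0.045 z top [0.2066 0.2094 0.2113] y [-0.1203 -0.1123 -0.1083]
   x 0.07 z top [0.2056 0.21   0.2117] y [-0.1203 -0.1109 -0.1083]
   x 0.095 z top [0.2058 0.2092 0.2111] y [-0.1203 -0.1115 -0.1086]
   x 0.11 z top [0.2048 0.2133 0.2158] y [-0.1201 -0.1124 -0.1087]
```

The hanger hangs level with its bar centre at z ≈ 0.201 and yaw within 0.3° of the track. It sits about 1 mm towards −x. I'll shift +1 mm and advance slowly into the flare, watching the force.

```bash
python3 -m handwheel '[{"claw":255,"tx":0.002,"ty":0.01,"tz":0,"yaw":0},{"claw":255,"tx":0.0034,"ty":0.025,"tz":0,"yaw":0},{"claw":255,"tx":0.0044,"ty":0.04,"tz":0,"yaw":0},{"claw":255,"tx":0.0054,"ty":0.052,"tz":0,"yaw":0},{"claw":255,"tx":0.006,"ty":0.06,"tz":0,"yaw":0},{"claw":255,"tx":0.0064,"ty":0.066,"tz":0,"yaw":0},{"claw":255,"tx":0.0064,"ty":0.066,"tz":0,"yaw":0},{"claw":255,"tx":0.0064,"ty":0.066,"tz":0,"yaw":0}]'; python3 hang.py b; cd pics
python3 - <<'E'
import cv2
a=cv2.imread('btop.png')[120:180,320:420]; b=cv2.imread('bscene.png')[150:240,220:340]
a=cv2.resize(a,None,fx=4,fy=4,interpolation=2); b=cv2.resize(b,None,fx=4,fy=4,interpolation=2)
import numpy as np
w=480; c=np.zeros((600,480,3),np.uint8); c[:240,:400]=a; c[240:]=b; cv2.imwrite('b.png',c)
E
```

```text
time: 6.65
tcp_pos: [0.51, -0.0021, 0.1843]
tool_rot: [2.308, 2.131, -0.0]
ft_force: [0.8, 0.2, -4.6]
opening: 0.121
6.65 tcp [ 0.51   -0.0021  0.1843] [0.0799 0.9968]
expected centre track-frame -0.0001 -0.0492
top bar far arm: y=a+bx [-0.0512, 0.0136, 77.0, 0.0034] xmax 0.1187
   x 0.095 z top [0.2106 0.2125 0.2137] y [-0.0544 -0.0496 -0.0448]
   x 0.11 z top [0.2123 0.2169 0.2194] y [-0.0546 -0.0495 -0.0448]
scene trolley x pct [-0.0196  0.0053  0.0212] y [-0.0799 -0.0417 -0.005 ] ztop [0.2679 0.2784 0.2811 0.2825]
scene bar far arm: y=a+bx [-0.0481, 0.0165, 107.0, 0.003] xmax 0.0979
   x 0.045 z top [0.2096 0.2111 0.2127] y [-0.0542 -0.0472 -0.043 ]
   x 0.07 z top [0.2086 0.2103 0.2121] y [-0.0561 -0.0466 -0.0428]
   x 0.095 z top [0.2093 0.2111 0.2132] y [-0.0553 -0.0462 -0.0433]
```

View pics/b.png

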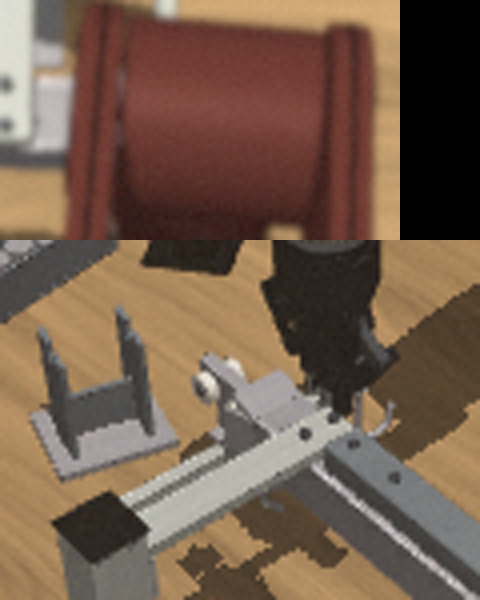

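The trolley's front is in the flare, with the rear wheels at about (215,385) in the picture, and there is no contact force. I'll continue at about 30 mm/s.

```bash
python3 -m handwheel '[{"claw":255,"tx":0.0003,"ty":0.003,"tz":0,"yaw":0},{"claw":255,"tx":0.0005,"ty":0.006,"tz":0,"yaw":0},{"claw":255,"tx":0.0008,"ty":0.009,"tz":0,"yaw":0},{"claw":255,"tx":0.001,"ty":0.012,"tz":0,"yaw":0},{"claw":255,"tx":0.0012,"ty":0.015,"tz":0,"yaw":0},{"claw":255,"tx":0.0015,"ty":0.018,"tz":0,"yaw":0},{"claw":255,"tx":0.0016,"ty":0.02,"tz":0,"yaw":0},{"claw":255,"tx":0.0016,"ty":0.02,"tz":0,"yaw":0}]'; python3 -c "
from workcell import robot
s=robot.state();print(s['tcp_pos'],s['wrist_torque'])"
```

```text
time: 7.55
tcp_pos: [0.5116, 0.0183, 0.1843]
tool_rot: [-2.308, -2.131, -0.0]
ft_force: [-0.5, 0.4, -3.8]
opening: 0.119
[0.51159101 0.01826749 0.18428412] [0.01566863 0.4340893  0.01665338]
```

```bash
python3 -m handwheel '[{"claw":255,"tx":0.0003,"ty":0.003,"tz":0,"yaw":0},{"claw":255,"tx":0.0005,"ty":0.006,"tz":0,"yaw":0},{"claw":255,"tx":0.0008,"ty":0.009,"tz":0,"yaw":0},{"claw":255,"tx":0.001,"ty":0.012,"tz":0,"yaw":0},{"claw":255,"tx":0.0012,"ty":0.015,"tz":0,"yaw":0},{"claw":255,"tx":0.0015,"ty":0.018,"tz":0,"yaw":0},{"claw":255,"tx":0.0016,"ty":0.02,"tz":0,"yaw":0},{"claw":255,"tx":0.0016,"ty":0.02,"tz":0,"yaw":0}]'; python3 -c "
from workcell import robot
s=robot.state();print(s['tcp_pos'],s['wrist_torque'])"
```

```text
time: 8.35
tcp_pos: [0.5132, 0.0382, 0.1843]
tool_rot: [-2.308, -2.131, 0.0]
ft_force: [0.4, 0.2, -3.7]
opening: 0.12
[0.5131808  0.03822843 0.18429123] [0.05077904 0.36328195 0.00257142]
```

```bash
python3 -m handwheel '[{"claw":255,"tx":0.0003,"ty":0.004,"tz":0,"yaw":0},{"claw":255,"tx":0.0006,"ty":0.008,"tz":0,"yaw":0},{"claw":255,"tx":0.001,"ty":0.012,"tz":0,"yaw":0},{"claw":255,"tx":0.0013,"ty":0.016,"tz":0,"yaw":0},{"claw":255,"tx":0.0016,"ty":0.02,"tz":0,"yaw":0},{"claw":255,"tx":0.002,"ty":0.024,"tz":0,"yaw":0},{"claw":255,"tx":0.002,"ty":0.025,"tz":0,"yaw":0},{"claw":255,"tx":0.002,"ty":0.025,"tz":0,"yaw":0}]'; python3 -c "
from workcell import robot
s=robot.state();print(s['tcp_pos'],s['wrist_torque'])"
```

```text
time: 9.15
tcp_pos: [0.5152, 0.0631, 0.1843]
tool_rot: [2.308, 2.131, -0.0]
ft_force: [-0.3, 0.4, -4.3]
opening: 0.118
[0.51519307 0.06313531 0.18431889] [0.00669119 0.37982468 0.01150286]
```

```bash
python3 -m handwheel '[{"claw":255,"tx":0.0003,"ty":0.004,"tz":0,"yaw":0},{"claw":255,"tx":0.0007,"ty":0.009,"tz":0,"yaw":0},{"claw":255,"tx":0.0011,"ty":0.014,"tz":0,"yaw":0},{"claw":255,"tx":0.0016,"ty":0.019,"tz":0,"yaw":0},{"claw":255,"tx":0.002,"ty":0.024,"tz":0,"yaw":0},{"claw":255,"tx":0.0024,"ty":0.029,"tz":0,"yaw":0},{"claw":255,"tx":0.0027,"ty":0.033,"tz":0,"yaw":0},{"claw":255,"tx":0.0027,"ty":0.033,"tz":0,"yaw":0}]'; python3 -c "
from workcell import robot
s=robot.state();print(s['tcp_pos'],s['wrist_torque'])"
```

```text
time: 9.95
tcp_pos: [0.5179, 0.0965, 0.1843]
tool_rot: [-2.308, -2.131, -0.0]
ft_force: [-0.8, -0.1, -5.0]
opening: 0.119
[0.51789615 0.09654087 0.18427352] [ 0.02705273  0.35788698 -0.00647618]
```

```bash
python3 hang.py c | head -3; cd pics
python3 - <<'E'
import cv2
b=cv2.imread('cscene.png')[150:280,210:390]
cv2.imwrite('c.png',cv2.resize(b,None,fx=4,fy=4,interpolation=2))
E
```

```text
9.95 tcp [0.5179 0.0965 0.1843] [0.0796 0.9968]
expected centre track-frame -0.0002 0.0498
scene trolley x pct [-0.0169  0.0161  0.0214] y [0.0061 0.0543 0.0924] ztop [0.2746 0.2862 0.2877 0.2896]
```

View pics/c.png

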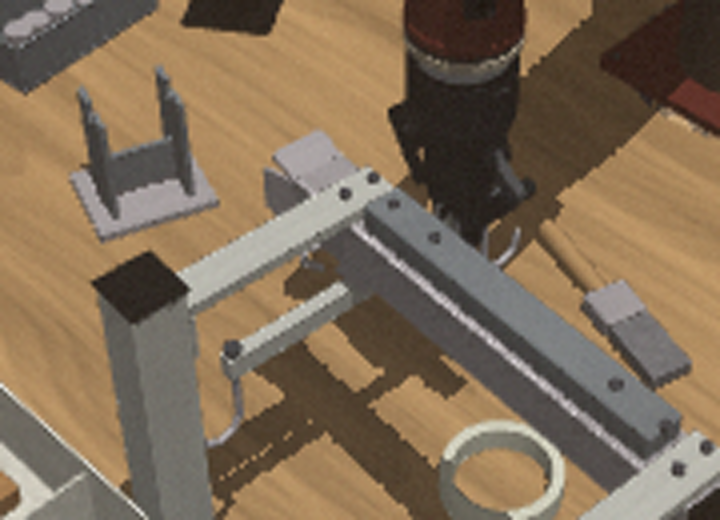

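The trolley is fully inside at about 50 mm: the bar's far arm comes out under the track at (290,325), and there is no side force. I'll roll on, feeling for the catch.

```bash
python3 -m handwheel '[{"claw":255,"tx":0.0002,"ty":0.003,"tz":0,"yaw":0},{"claw":255,"tx":0.0005,"ty":0.007,"tz":0,"yaw":0},{"claw":255,"tx":0.0009,"ty":0.011,"tz":0,"yaw":0},{"claw":255,"tx":0.0012,"ty":0.015,"tz":0,"yaw":0},{"claw":255,"tx":0.0016,"ty":0.019,"tz":0,"yaw":0},{"claw":255,"tx":0.0019,"ty":0.023,"tz":0,"yaw":0},{"claw":255,"tx":0.0022,"ty":0.027,"tz":0,"yaw":0},{"claw":255,"tx":0.0025,"ty":0.03,"tz":0,"yaw":0}]'
```

```text
time: 10.85
tcp_pos: [0.5204, 0.1264, 0.1843]
tool_rot: [-2.309, -2.131, -0.0]
ft_force: [0.5, -0.3, -3.8]
opening: 0.122
```

```bash
python3 -m handwheel '[{"claw":255,"tx":0.0002,"ty":0.003,"tz":0,"yaw":0},{"claw":255,"tx":0.0005,"ty":0.006,"tz":0,"yaw":0},{"claw":255,"tx":0.0007,"ty":0.009,"tz":0,"yaw":0},{"claw":255,"tx":0.001,"ty":0.012,"tz":0,"yaw":0},{"claw":255,"tx":0.0012,"ty":0.015,"tz":0,"yaw":0},{"claw":255,"tx":0.0015,"ty":0.018,"tz":0,"yaw":0},{"claw":255,"tx":0.0016,"ty":0.02,"tz":0,"yaw":0},{"claw":255,"tx":0.0016,"ty":0.02,"tz":0,"yaw":0}]'
```

```text
time: 11.65
tcp_pos: [0.522, 0.1462, 0.1843]
tool_rot: [-2.308, -2.131, 0.0]
ft_force: [1.3, -0.0, -3.8]
opening: 0.118
```

```bash
python3 -m handwheel '[{"claw":255,"tx":0.0002,"ty":0.003,"tz":0,"yaw":0},{"claw":255,"tx":0.0005,"ty":0.006,"tz":0,"yaw":0},{"claw":255,"tx":0.0007,"ty":0.009,"tz":0,"yaw":0},{"claw":255,"tx":0.001,"ty":0.012,"tz":0,"yaw":0},{"claw":255,"tx":0.0012,"ty":0.015,"tz":0,"yaw":0},{"claw":255,"tx":0.0015,"ty":0.018,"tz":0,"yaw":0},{"claw":255,"tx":0.0016,"ty":0.02,"tz":0,"yaw":0},{"claw":255,"tx":0.0016,"ty":0.02,"tz":0,"yaw":0}]'
```

```text
time: 12.45
tcp_pos: [0.5234, 0.1662, 0.184]
tool_rot: [-2.308, -2.13, 0.001]
ft_force: [1.6, -2.6, -7.6]
opening: 0.12
```

```bash
python3 -m handwheel '[{"claw":255,"tx":0.0002,"ty":0.003,"tz":0,"yaw":0},{"claw":255,"tx":0.0005,"ty":0.006,"tz":0,"yaw":0},{"claw":255,"tx":0.0007,"ty":0.009,"tz":0,"yaw":0},{"claw":255,"tx":0.001,"ty":0.012,"tz":0,"yaw":0},{"claw":255,"tx":0.0012,"ty":0.015,"tz":0,"yaw":0},{"claw":255,"tx":0.0015,"ty":0.018,"tz":0,"yaw":0},{"claw":255,"tx":0.0016,"ty":0.02,"tz":0,"yaw":0},{"claw":255,"tx":0.0016,"ty":0.02,"tz":0,"yaw":0}]'
```

```text
time: 13.25
tcp_pos: [0.5252, 0.1864, 0.1843]
tool_rot: [-2.308, -2.131, -0.0]
ft_force: [0.5, 0.4, -7.9]
opening: 0.12
```

The catch was met at about 0.11–0.12 m in and now rides on top (down-load +4 N). The buffer should come at 0.158–0.198 m, so I'll continue more gently.

```bash
python3 -m handwheel '[{"claw":255,"tx":0.0002,"ty":0.002,"tz":0,"yaw":0},{"claw":255,"tx":0.0003,"ty":0.004,"tz":0,"yaw":0},{"claw":255,"tx":0.0005,"ty":0.006,"tz":0,"yaw":0},{"claw":255,"tx":0.0006,"ty":0.008,"tz":0,"yaw":0},{"claw":255,"tx":0.0008,"ty":0.01,"tz":0,"yaw":0},{"claw":255,"tx":0.001,"ty":0.012,"tz":0,"yaw":0},{"claw":255,"tx":0.0011,"ty":0.014,"tz":0,"yaw":0},{"claw":255,"tx":0.0011,"ty":0.014,"tz":0,"yaw":0}]'
```

```text
time: 14.05
tcp_pos: [0.5263, 0.2003, 0.1843]
tool_rot: [-2.308, -2.131, -0.0]
ft_force: [0.2, -0.7, -7.6]
opening: 0.121
```

```bash
python3 -m handwheel '[{"claw":255,"tx":0.0001,"ty":0.001,"tz":0,"yaw":0},{"claw":255,"tx":0.0002,"ty":0.003,"tz":0,"yaw":0},{"claw":255,"tx":0.0004,"ty":0.005,"tz":0,"yaw":0},{"claw":255,"tx":0.0006,"ty":0.007,"tz":0,"yaw":0},{"claw":255,"tx":0.0007,"ty":0.008,"tz":0,"yaw":0},{"claw":255,"tx":0.0007,"ty":0.009,"tz":0,"yaw":0},{"claw":255,"tx":0.0008,"ty":0.01,"tz":0,"yaw":0},{"claw":255,"tx":0.0008,"ty":0.01,"tz":0,"yaw":0}]'
```

```text
time: 14.85
tcp_pos: [0.5271, 0.2101, 0.1843]
tool_rot: [-2.309, -2.131, -0.0]
ft_force: [-0.1, -1.3, -8.0]
opening: 0.12
```

```bash
python3 -m handwheel '[{"claw":255,"tx":0.0001,"ty":0.001,"tz":0,"yaw":0},{"claw":255,"tx":0.0002,"ty":0.002,"tz":0,"yaw":0},{"claw":255,"tx":0.0002,"ty":0.003,"tz":0,"yaw":0},{"claw":255,"tx":0.0003,"ty":0.004,"tz":0,"yaw":0},{"claw":255,"tx":0.0004,"ty":0.005,"tz":0,"yaw":0},{"claw":255,"tx":0.0005,"ty":0.006,"tz":0,"yaw":0},{"claw":255,"tx":0.0006,"ty":0.007,"tz":0,"yaw":0},{"claw":255,"tx":0.0006,"ty":0.007,"tz":0,"yaw":0}]'
```

```text
time: 15.65
tcp_pos: [0.5277, 0.2171, 0.1843]
tool_rot: [-2.309, -2.131, -0.0]
ft_force: [0.7, -1.0, -7.3]
opening: 0.115
```

```bash
python3 -m handwheel '[{"claw":255,"tx":0.0001,"ty":0.001,"tz":0,"yaw":0},{"claw":255,"tx":0.0002,"ty":0.002,"tz":0,"yaw":0},{"claw":255,"tx":0.0002,"ty":0.003,"tz":0,"yaw":0},{"claw":255,"tx":0.0003,"ty":0.004,"tz":0,"yaw":0},{"claw":255,"tx":0.0004,"ty":0.005,"tz":0,"yaw":0},{"claw":255,"tx":0.0005,"ty":0.006,"tz":0,"yaw":0},{"claw":255,"tx":0.0006,"ty":0.007,"tz":0,"yaw":0},{"claw":255,"tx":0.0006,"ty":0.007,"tz":0,"yaw":0}]'
```

```text
time: 16.45
tcp_pos: [0.5283, 0.2241, 0.1843]
tool_rot: [-2.309, -2.131, -0.0]
ft_force: [-0.6, -0.1, -8.5]
opening: 0.124
```

y is now about 0.178 m, with no buffer contact yet.

```bash
python3 -m handwheel '[{"claw":255,"tx":0.0001,"ty":0.001,"tz":0,"yaw":0},{"claw":255,"tx":0.0002,"ty":0.002,"tz":0,"yaw":0},{"claw":255,"tx":0.0002,"ty":0.003,"tz":0,"yaw":0},{"claw":255,"tx":0.0003,"ty":0.004,"tz":0,"yaw":0},{"claw":255,"tx":0.0004,"ty":0.005,"tz":0,"yaw":0},{"claw":255,"tx":0.0005,"ty":0.006,"tz":0,"yaw":0},{"claw":255,"tx":0.0005,"ty":0.006,"tz":0,"yaw":0},{"claw":255,"tx":0.0005,"ty":0.006,"tz":0,"yaw":0}]'
```

```text
time: 17.25
tcp_pos: [0.5287, 0.2298, 0.1842]
tool_rot: [2.309, 2.13, -0.001]
ft_force: [-0.3, -1.9, -7.2]
opening: 0.122
```

```bash
python3 -m handwheel '[{"claw":255,"tx":0.0001,"ty":0.001,"tz":0,"yaw":0},{"claw":255,"tx":0.0002,"ty":0.002,"tz":0,"yaw":0},{"claw":255,"tx":0.0002,"ty":0.003,"tz":0,"yaw":0},{"claw":255,"tx":0.0003,"ty":0.004,"tz":0,"yaw":0},{"claw":255,"tx":0.0004,"ty":0.005,"tz":0,"yaw":0},{"claw":255,"tx":0.0005,"ty":0.006,"tz":0,"yaw":0},{"claw":255,"tx":0.0005,"ty":0.006,"tz":0,"yaw":0},{"claw":255,"tx":0.0005,"ty":0.006,"tz":0,"yaw":0}]'; python3 -c "
from workcell import robot
s=robot.state();print(s['tcp_pos'],s['wrist_torque'])"
```

```text
time: 18.05
tcp_pos: [0.529, 0.2354, 0.1841]
tool_rot: [2.309, 2.13, -0.002]
ft_force: [-1.3, -5.1, -7.4]
opening: 0.119
[0.52903029 0.23542067 0.18406033] [-0.48280829  0.84375583 -0.51531102]
```

Buffer touched: −5 N and rising by about 0.6 N/mm. I'll press on in small steps.

```bash
python3 -m handwheel '[{"claw":255,"tx":0,"ty":0.0005,"tz":0,"yaw":0},{"claw":255,"tx":0.0001,"ty":0.001,"tz":0,"yaw":0},{"claw":255,"tx":0.0001,"ty":0.0015,"tz":0,"yaw":0},{"claw":255,"tx":0.0002,"ty":0.002,"tz":0,"yaw":0},{"claw":255,"tx":0.0002,"ty":0.0025,"tz":0,"yaw":0},{"claw":255,"tx":0.0002,"ty":0.003,"tz":0,"yaw":0},{"claw":255,"tx":0.0002,"ty":0.003,"tz":0,"yaw":0},{"claw":255,"tx":0.0002,"ty":0.003,"tz":0,"yaw":0}]'; python3 -c "
from workcell import robot
s=robot.state();print(s['tcp_pos'],s['wrist_torque'])"
```

```text
time: 18.85
tcp_pos: [0.5293, 0.238, 0.1841]
tool_rot: [2.309, 2.129, -0.003]
ft_force: [-2.3, -7.4, -7.5]
opening: 0.117
[0.52929029 0.23798422 0.18414184] [-0.77665289  0.83091632 -0.48781155]
```

```bash
python3 -m handwheel '[{"claw":255,"tx":0,"ty":0.0005,"tz":0,"yaw":0},{"claw":255,"tx":0.0001,"ty":0.001,"tz":0,"yaw":0},{"claw":255,"tx":0.0001,"ty":0.0015,"tz":0,"yaw":0},{"claw":255,"tx":0.0002,"ty":0.002,"tz":0,"yaw":0},{"claw":255,"tx":0.0002,"ty":0.002,"tz":0,"yaw":0},{"claw":255,"tx":0.0002,"ty":0.002,"tz":0,"yaw":0},{"claw":255,"tx":0.0002,"ty":0.002,"tz":0,"yaw":0},{"claw":255,"tx":0.0002,"ty":0.002,"tz":0,"yaw":0}]'; python3 -c "
from workcell import robot
s=robot.state();print(s['tcp_pos'],s['wrist_torque'])"
```

```text
time: 19.65
tcp_pos: [0.5294, 0.2397, 0.1841]
tool_rot: [2.309, 2.129, -0.004]
ft_force: [-3.6, -8.3, -6.3]
opening: 0.119
[0.52937963 0.23969451 0.18407571] [-0.89106448  0.84135449 -0.61849193]
```

```bash
python3 -m handwheel '[{"claw":255,"tx":-0.0002,"ty":0.0005,"tz":0,"yaw":0},{"claw":255,"tx":-0.0004,"ty":0.001,"tz":0,"yaw":0},{"claw":255,"tx":-0.0004,"ty":0.0015,"tz":0,"yaw":0},{"claw":255,"tx":-0.0004,"ty":0.002,"tz":0,"yaw":0},{"claw":255,"tx":-0.0004,"ty":0.002,"tz":0,"yaw":0},{"claw":255,"tx":-0.0004,"ty":0.002,"tz":0,"yaw":0},{"claw":255,"tx":-0.0004,"ty":0.002,"tz":0,"yaw":0},{"claw":255,"tx":-0.0004,"ty":0.002,"tz":0,"yaw":0}]'; python3 -c "
from workcell import robot
s=robot.state();print(s['tcp_pos'],s['wrist_torque'])"
```

```text
time: 20.45
tcp_pos: [0.5293, 0.2414, 0.1842]
tool_rot: [2.309, 2.128, -0.003]
ft_force: [-1.7, -9.2, -6.2]
opening: 0.117
[0.52933223 0.24141405 0.18416272] [-0.96838966  0.77490745 -0.74502972]
```

```bash
python3 -m handwheel '[{"claw":255,"tx":0,"ty":0.0005,"tz":0,"yaw":0},{"claw":255,"tx":0,"ty":0.001,"tz":0,"yaw":0},{"claw":255,"tx":0,"ty":0.0015,"tz":0,"yaw":0},{"claw":255,"tx":0,"ty":0.002,"tz":0,"yaw":0},{"claw":255,"tx":0,"ty":0.002,"tz":0,"yaw":0},{"claw":255,"tx":0,"ty":0.002,"tz":0,"yaw":0},{"claw":255,"tx":0,"ty":0.002,"tz":0,"yaw":0},{"claw":255,"tx":0,"ty":0.002,"tz":0,"yaw":0}]'; python3 -c "
from workcell import robot
s=robot.state();print(s['tcp_pos'],s['wrist_torque'])"
```

```text
time: 21.25
tcp_pos: [0.5294, 0.2431, 0.1842]
tool_rot: [2.31, 2.127, -0.004]
ft_force: [-0.8, -10.2, -7.7]
opening: 0.117
[0.52941073 0.24313412 0.18417983] [-1.13654421  0.74619757 -0.78757843]
```

```bash
python3 -m handwheel '[{"claw":255,"tx":0,"ty":0.0005,"tz":0,"yaw":0},{"claw":255,"tx":0,"ty":0.001,"tz":0,"yaw":0},{"claw":255,"tx":0,"ty":0.001,"tz":0,"yaw":0},{"claw":255,"tx":0,"ty":0.001,"tz":0,"yaw":0},{"claw":255,"tx":0,"ty":0.001,"tz":0,"yaw":0},{"claw":255,"tx":0,"ty":0.001,"tz":0,"yaw":0},{"claw":255,"tx":0,"ty":0.001,"tz":0,"yaw":0},{"claw":255,"tx":0,"ty":0.001,"tz":0,"yaw":0}]'; python3 hang.py d; python3 -c "
import cv2
b=cv2.imread('pics/dscene.png')[170:300,250:430]
cv2.imwrite('pics/d.png',cv2.resize(b,None,fx=4,fy=4,interpolation=2))"
```

```text
time: 22.05
tcp_pos: [0.5294, 0.244, 0.1842]
tool_rot: [2.31, 2.127, -0.004]
ft_force: [-2.0, -10.4, -6.6]
opening: 0.119
22.05 tcp [0.5294 0.244  0.1842] [0.0822 0.9966]
expected centre track-frame -0.0008 0.1977
top trolley x pct [-0.0213 -0.0195 -0.0133] y [0.1528 0.1548 0.1582] ztop [0.2649 0.2778 0.2869 0.289 ]
top bar far arm: y=a+bx [0.1847, 0.0597, 117.0, 0.0036] xmax 0.1183
   x 0.07 z top [0.208  0.2118 0.2123] y [0.1863 0.1881 0.1915]
   x 0.095 z top [0.2078 0.2111 0.2122] y [0.1857 0.1907 0.197 ]
   x 0.11 z top [0.2106 0.2156 0.2169] y [0.1857 0.1911 0.1973]
scene trolley x pct [0.013  0.0193 0.0215] y [0.1546 0.1989 0.2411] ztop [0.2676 0.2775 0.2868 0.2894]
scene bar far arm: y=a+bx [0.198, -0.023, 268.0, 0.0037] xmax 0.1191
   x 0.045 z top [0.2074 0.21   0.2109] y [0.1887 0.1982 0.201 ]
   x 0.07 z top [0.2073 0.2101 0.2109] y [0.1888 0.198  0.2006]
   x 0.095 z top [0.2067 0.2095 0.2104] y [0.1883 0.1972 0.2005]
   x 0.11 z top [0.2063 0.2136 0.2152] y [0.189  0.1967 0.1991]
```

View pics/d.png

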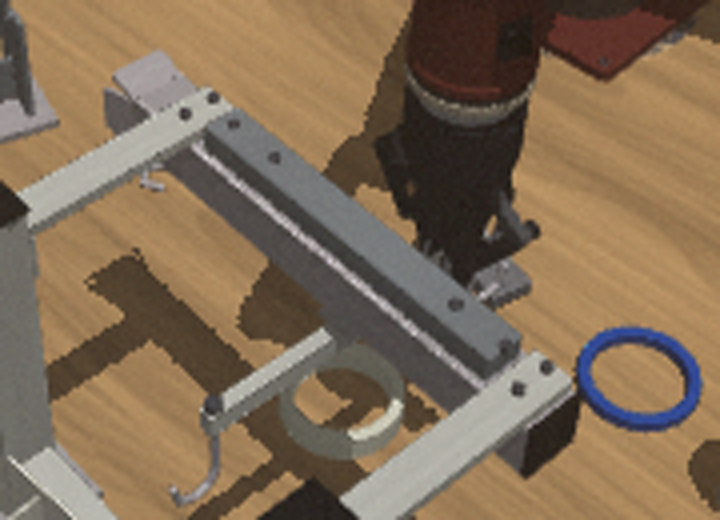

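The bar's far arm emerges at about (335,335) and is skewed by about 1°, lagging the hand. The push is 10.4 N, so the buffer should be pressed 9–10 mm and the catch may already have dropped. I'll test by easing back.

```bash
python3 -m handwheel '[{"claw":255,"tx":-0.0001,"ty":-0.001,"tz":0,"yaw":0},{"claw":255,"tx":-0.0002,"ty":-0.002,"tz":0,"yaw":0},{"claw":255,"tx":-0.0002,"ty":-0.003,"tz":0,"yaw":0},{"claw":255,"tx":-0.0003,"ty":-0.004,"tz":0,"yaw":0},{"claw":255,"tx":-0.0004,"ty":-0.005,"tz":0,"yaw":0},{"claw":255,"tx":-0.0004,"ty":-0.005,"tz":0,"yaw":0},{"claw":255,"tx":-0.0004,"ty":-0.005,"tz":0,"yaw":0},{"claw":255,"tx":-0.0004,"ty":-0.005,"tz":0,"yaw":0}]'; python3 -c "
from workcell import robot
s=robot.state();print(s['tcp_pos'],s['wrist_torque'])"
```

```text
time: 22.95
tcp_pos: [0.5292, 0.2396, 0.1842]
tool_rot: [2.309, 2.128, -0.002]
ft_force: [-1.3, -8.0, -6.7]
opening: 0.116
[0.52916998 0.23961161 0.18424172] [-0.90187117  0.65274745 -0.69842053]
```

```bash
python3 -m handwheel '[{"claw":255,"tx":-0.0001,"ty":-0.001,"tz":0,"yaw":0},{"claw":255,"tx":-0.0002,"ty":-0.002,"tz":0,"yaw":0},{"claw":255,"tx":-0.0002,"ty":-0.002,"tz":0,"yaw":0},{"claw":255,"tx":-0.0002,"ty":-0.002,"tz":0,"yaw":0},{"claw":255,"tx":-0.0002,"ty":-0.002,"tz":0,"yaw":0},{"claw":255,"tx":-0.0002,"ty":-0.002,"tz":0,"yaw":0},{"claw":255,"tx":-0.0002,"ty":-0.002,"tz":0,"yaw":0},{"claw":255,"tx":-0.0002,"ty":-0.002,"tz":0,"yaw":0}]'; python3 -c "
from workcell import robot
s=robot.state();print(s['tcp_pos'],s['wrist_torque'])"
```

```text
time: 23.75
tcp_pos: [0.5291, 0.2379, 0.1843]
tool_rot: [2.309, 2.128, -0.001]
ft_force: [-0.9, -6.9, -7.2]
opening: 0.118
[0.52907543 0.23788156 0.18432337] [-0.79063087  0.62037059 -0.58772504]
```

Not caught yet: it follows the hand, still pushing 6.9 N. The trolley probably lags a little from the skew, so I'll take out the skew (yaw +1°) and press again a bit deeper, keeping the push at or below 13 N.

```bash
python3 -m handwheel '[{"claw":255,"tx":0.0001,"ty":0.001,"tz":0,"yaw":0.5},{"claw":255,"tx":0.0002,"ty":0.002,"tz":0,"yaw":1},{"claw":255,"tx":0.0003,"ty":0.003,"tz":0,"yaw":1},{"claw":255,"tx":0.0003,"ty":0.004,"tz":0,"yaw":1},{"claw":255,"tx":0.0004,"ty":0.005,"tz":0,"yaw":1},{"claw":255,"tx":0.0004,"ty":0.005,"tz":0,"yaw":1},{"claw":255,"tx":0.0004,"ty":0.005,"tz":0,"yaw":1},{"claw":255,"tx":0.0004,"ty":0.005,"tz":0,"yaw":1}]'; python3 -c "
from workcell import robot
s=robot.state();print(s['tcp_pos'],s['wrist_torque'])"
```

```text
time: 24.55
tcp_pos: [0.5296, 0.242, 0.1843]
tool_rot: [2.291, 2.146, -0.003]
ft_force: [0.1, -10.2, -6.9]
opening: 0.118
[0.52963344 0.24203023 0.18430116] [-1.15285088  0.5738781  -0.86104853]
```

```bash
python3 -m handwheel '[{"claw":255,"tx":0,"ty":0.0005,"tz":0,"yaw":0},{"claw":255,"tx":0.0001,"ty":0.001,"tz":0,"yaw":0},{"claw":255,"tx":0.0001,"ty":0.001,"tz":0,"yaw":0},{"claw":255,"tx":0.0001,"ty":0.001,"tz":0,"yaw":0},{"claw":255,"tx":0.0001,"ty":0.001,"tz":0,"yaw":0},{"claw":255,"tx":0.0001,"ty":0.001,"tz":0,"yaw":0},{"claw":255,"tx":0.0001,"ty":0.001,"tz":0,"yaw":0},{"claw":255,"tx":0.0001,"ty":0.001,"tz":0,"yaw":0}]'; python3 -c "
from workcell import robot
s=robot.state();print(s['tcp_pos'],s['wrist_torque'])"
```

```text
time: 25.35
tcp_pos: [0.5297, 0.2429, 0.1843]
tool_rot: [2.291, 2.146, -0.003]
ft_force: [-1.3, -10.6, -7.4]
opening: 0.121
[0.52971902 0.24289617 0.18430574] [-1.18123946  0.64887037 -0.9743502 ]
```

```bash
python3 -m handwheel '[{"claw":255,"tx":0,"ty":0.0005,"tz":0,"yaw":0},{"claw":255,"tx":0.0001,"ty":0.001,"tz":0,"yaw":0},{"claw":255,"tx":0.0001,"ty":0.0015,"tz":0,"yaw":0},{"claw":255,"tx":0.0001,"ty":0.0015,"tz":0,"yaw":0},{"claw":255,"tx":0.0001,"ty":0.0015,"tz":0,"yaw":0},{"claw":255,"tx":0.0001,"ty":0.0015,"tz":0,"yaw":0},{"claw":255,"tx":0.0001,"ty":0.0015,"tz":0,"yaw":0},{"claw":255,"tx":0.0001,"ty":0.0015,"tz":0,"yaw":0}]'; python3 hang.py e
```

```text
time: 26.15
tcp_pos: [0.5298, 0.2442, 0.1843]
tool_rot: [2.291, 2.146, -0.004]
ft_force: [-0.5, -11.6, -6.3]
opening: 0.114
26.15 tcp [0.5298 0.2442 0.1843] [0.0653 0.9979]
expected centre track-frame -0.0004 0.1979
top trolley x pct [-0.0211 -0.0195 -0.0137] y [0.1535 0.1554 0.1584] ztop [0.2668 0.277  0.2834 0.285 ]
top bar far arm: y=a+bx [0.1854, 0.0752, 103.0, 0.0034] xmax 0.1183
   x 0.07 z top [0.2074 0.2111 0.2113] y [0.1888 0.19   0.1937]
   x 0.095 z top [0.2078 0.2115 0.2122] y [0.1889 0.1922 0.1993]
   x 0.11 z top [0.21   0.215  0.2177] y [0.1885 0.1935 0.1996]
scene trolley x pct [0.0129 0.0194 0.0217] y [0.1549 0.1994 0.2409] ztop [0.267  0.278  0.2869 0.2894]
scene bar far arm: y=a+bx [0.2001, -0.015, 246.0, 0.003] xmax 0.1192
   x 0.045 z top [0.2077 0.2106 0.2118] y [0.1908 0.2006 0.2026]
   x 0.07 z top [0.2075 0.2098 0.2108] y [0.1912 0.2003 0.2025]
   x 0.095 z top [0.2074 0.2094 0.2112] y [0.1917 0.2001 0.2023]
   x 0.11 z top [0.2068 0.2138 0.2149] y [0.1919 0.1994 0.2022]
```

```bash
python3 -m handwheel '[{"claw":255,"tx":0,"ty":0.0004,"tz":0,"yaw":0},{"claw":255,"tx":0.0001,"ty":0.0008,"tz":0,"yaw":0},{"claw":255,"tx":0.0001,"ty":0.0012,"tz":0,"yaw":0},{"claw":255,"tx":0.0001,"ty":0.0015,"tz":0,"yaw":0},{"claw":255,"tx":0.0001,"ty":0.0015,"tz":0,"yaw":0},{"claw":255,"tx":0.0001,"ty":0.0015,"tz":0,"yaw":0},{"claw":255,"tx":0.0001,"ty":0.0015,"tz":0,"yaw":0},{"claw":255,"tx":0.0001,"ty":0.0015,"tz":0,"yaw":0}]'; python3 -c "
from workcell import robot
s=robot.state();print(s['tcp_pos'],s['wrist_torque'])"
```

```text
time: 27.05
tcp_pos: [0.5298, 0.2455, 0.1842]
tool_rot: [2.291, 2.146, -0.004]
ft_force: [-0.8, -11.9, -7.1]
opening: 0.115
[0.52981555 0.24548418 0.18418497] [-1.35263707  0.6501899  -1.06462001]
```

My earlier ease-back may not have passed the 7 mm compression point, so it was inconclusive. I'll ease back further this time.

```bash
python3 -m handwheel '[{"claw":255,"tx":-0.0001,"ty":-0.001,"tz":0,"yaw":0},{"claw":255,"tx":-0.0002,"ty":-0.002,"tz":0,"yaw":0},{"claw":255,"tx":-0.0003,"ty":-0.003,"tz":0,"yaw":0},{"claw":255,"tx":-0.0004,"ty":-0.005,"tz":0,"yaw":0},{"claw":255,"tx":-0.0005,"ty":-0.006,"tz":0,"yaw":0},{"claw":255,"tx":-0.0006,"ty":-0.007,"tz":0,"yaw":0},{"claw":255,"tx":-0.0006,"ty":-0.008,"tz":0,"yaw":0},{"claw":255,"tx":-0.0006,"ty":-0.008,"tz":0,"yaw":0}]'
python3 -m handwheel '[{"claw":255,"tx":-0.0001,"ty":-0.001,"tz":0,"yaw":0},{"claw":255,"tx":-0.0002,"ty":-0.002,"tz":0,"yaw":0},{"claw":255,"tx":-0.0002,"ty":-0.0025,"tz":0,"yaw":0},{"claw":255,"tx":-0.0002,"ty":-0.0025,"tz":0,"yaw":0},{"claw":255,"tx":-0.0002,"ty":-0.0025,"tz":0,"yaw":0},{"claw":255,"tx":-0.0002,"ty":-0.0025,"tz":0,"yaw":0},{"claw":255,"tx":-0.0002,"ty":-0.0025,"tz":0,"yaw":0},{"claw":255,"tx":-0.0002,"ty":-0.0025,"tz":0,"yaw":0}]'; python3 hang.py f
```

```text
time: 27.85
tcp_pos: [0.5295, 0.2384, 0.1844]
tool_rot: [2.29, 2.147, -0.001]
ft_force: [0.8, -8.1, -7.5]
opening: 0.117
time: 28.65
tcp_pos: [0.5294, 0.2364, 0.1844]
tool_rot: [2.29, 2.148, -0.0]
ft_force: [2.6, -6.5, -7.6]
opening: 0.115
28.65 tcp [0.5294 0.2364 0.1844] [0.0642 0.9979]
expected centre track-frame -0.0002 0.19
top bar far arm: y=a+bx [0.1742, 0.116, 68.0, 0.0033] xmax 0.1185
   x 0.095 z top [0.2083 0.2113 0.2136] y [0.1824 0.1851 0.1917]
   x 0.11 z top [0.2099 0.2147 0.2156] y [0.1825 0.1872 0.1925]
scene trolley x pct [0.013  0.0193 0.0214] y [0.1472 0.1923 0.2334] ztop [0.2679 0.2783 0.2871 0.2893]
scene bar far arm: y=a+bx [0.1933, -0.0071, 249.0, 0.003] xmax 0.1204
   x 0.045 z top [0.207  0.2101 0.2112] y [0.1844 0.1938 0.1963]
   x 0.07 z top [0.2078 0.21   0.2112] y [0.1848 0.1944 0.1964]
   x 0.095 z top [0.2071 0.2102 0.211 ] y [0.1859 0.1936 0.1963]
   x 0.11 z top [0.2067 0.2135 0.2152] y [0.1848 0.1933 0.1963]
```

```bash
python3 -m handwheel '[{"claw":255,"tx":-0.0001,"ty":-0.001,"tz":0,"yaw":0},{"claw":255,"tx":-0.0002,"ty":-0.002,"tz":0,"yaw":0},{"claw":255,"tx":-0.0002,"ty":-0.003,"tz":0,"yaw":0},{"claw":255,"tx":-0.0003,"ty":-0.004,"tz":0,"yaw":0},{"claw":255,"tx":-0.0003,"ty":-0.004,"tz":0,"yaw":0},{"claw":255,"tx":-0.0003,"ty":-0.004,"tz":0,"yaw":0},{"claw":255,"tx":-0.0003,"ty":-0.004,"tz":0,"yaw":0},{"claw":255,"tx":-0.0003,"ty":-0.004,"tz":0,"yaw":0}]'; python3 -c "
from workcell import robot
s=robot.state();print(s['tcp_pos'],s['wrist_torque'])"
```

```text
time: 29.55
tcp_pos: [0.529, 0.2342, 0.1849]
tool_rot: [2.289, 2.151, 0.004]
ft_force: [4.6, 2.5, -7.2]
opening: 0.121
[0.52897213 0.23420495 0.18490532] [0.22760815 0.08674498 0.01102703]
```

The push turned into a pull (−6.5 → +2.5 N) and the hand stalled, so the hanger is caught. Now I'll relax the hand: slightly forward, down onto the ledges, and the yaw offset out.

```bash
python3 -m handwheel '[{"claw":255,"tx":0.0002,"ty":0.0003,"tz":-0.0003,"yaw":0},{"claw":255,"tx":0.0004,"ty":0.0006,"tz":-0.0006,"yaw":0},{"claw":255,"tx":0.0006,"ty":0.001,"tz":-0.001,"yaw":0},{"claw":255,"tx":0.0008,"ty":0.001,"tz":-0.0015,"yaw":0},{"claw":255,"tx":0.0008,"ty":0.001,"tz":-0.0015,"yaw":0},{"claw":255,"tx":0.0008,"ty":0.001,"tz":-0.0015,"yaw":0},{"claw":255,"tx":0.0008,"ty":0.001,"tz":-0.0015,"yaw":0},{"claw":255,"tx":0.0008,"ty":0.001,"tz":-0.0015,"yaw":0}]'; python3 -c "
from workcell import robot
s=robot.state();print(s['tcp_pos'],s['wrist_torque'])"
```

```text
time: 30.35
tcp_pos: [0.5297, 0.2345, 0.1835]
tool_rot: [2.29, 2.15, 0.002]
ft_force: [2.8, 0.8, 0.8]
opening: 0.119
[0.52971625 0.23449798 0.18348572] [-0.056196   -0.39024552  0.00233442]
```

The ledges now carry the weight. Releasing.

```bash
python3 -m handwheel '[{"claw":225,"tx":0,"ty":0,"tz":0,"yaw":0},{"claw":200,"tx":0,"ty":0,"tz":0,"yaw":0},{"claw":160,"tx":0,"ty":0,"tz":0,"yaw":0},{"claw":120,"tx":0,"ty":0,"tz":0,"yaw":0},{"claw":80,"tx":0,"ty":0,"tz":0,"yaw":0},{"claw":60,"tx":0,"ty":0,"tz":0,"yaw":0},{"claw":60,"tx":0,"ty":0,"tz":0,"yaw":0},{"claw":60,"tx":0,"ty":0,"tz":0,"yaw":0}]'; python3 hang.py g
```

```text
time: 31.15
tcp_pos: [0.5291, 0.2344, 0.1828]
tool_rot: [-2.29, -2.151, 0.0]
ft_force: [-0.5, 0.1, 0.6]
opening: 0.766
31.15 tcp [0.5291 0.2344 0.1828] [0.0628 0.998 ]
expected centre track-frame -0.0003 0.1881
top bar far arm: y=a+bx [0.1686, 0.1748, 51.0, 0.0032] xmax 0.119
   x 0.095 z top [0.2083 0.2116 0.2124] y [0.1832 0.1851 0.1905]
   x 0.11 z top [0.2122 0.2169 0.219 ] y [0.1835 0.1873 0.1942]
scene trolley x pct [0.0129 0.0193 0.0213] y [0.1453 0.1897 0.231 ] ztop [0.2677 0.2779 0.2867 0.2895]
scene bar far arm: y=a+bx [0.1922, 0.006, 272.0, 0.0037] xmax 0.1205
   x 0.045 z top [0.2089 0.2109 0.2122] y [0.1853 0.1938 0.1963]
   x 0.07 z top [0.2083 0.211  0.2117] y [0.1855 0.1945 0.1965]
   x 0.095 z top [0.2086 0.2115 0.2128] y [0.186  0.1949 0.1972]
   x 0.11 z top [0.2092 0.2141 0.2159] y [0.1857 0.1942 0.1971]
```

It stayed at about 0.191 m with no hand force. I'll withdraw upward and away.

```bash
python3 -m handwheel '[{"claw":60,"tx":0,"ty":0,"tz":0.01,"yaw":0},{"claw":60,"tx":0,"ty":0,"tz":0.03,"yaw":0},{"claw":60,"tx":-0.002,"ty":0,"tz":0.06,"yaw":0},{"claw":60,"tx":-0.01,"ty":0,"tz":0.09,"yaw":0},{"claw":60,"tx":-0.03,"ty":0,"tz":0.12,"yaw":0},{"claw":60,"tx":-0.05,"ty":0,"tz":0.14,"yaw":0},{"claw":60,"tx":-0.07,"ty":0,"tz":0.15,"yaw":0},{"claw":60,"tx":-0.08,"ty":0,"tz":0.15,"yaw":0}]'; python3 hang.py h; python3 -c "
import cv2
b=cv2.imread('pics/hscene.png')[130:300,220:440]
cv2.imwrite('pics/hh.png',cv2.resize(b,None,fx=3.5,fy=3.5,interpolation=2))"
```

```text
time: 32.05
tcp_pos: [0.4489, 0.2349, 0.336]
tool_rot: [2.288, 2.15, 0.007]
ft_force: [-0.3, 0.6, 0.8]
opening: 0.764
32.05 tcp [0.4489 0.2349 0.336 ] [0.0624 0.998 ]
expected centre track-frame -0.0803 0.182
top trolley x pct [-0.0215 -0.0192 -0.0139] y [0.1382 0.1574 0.1772] ztop [0.2727 0.2798 0.287  0.2887]
top bar far arm: y=a+bx [0.1871, 0.0122, 180.0, 0.0038] xmax 0.1173
   x 0.045 z top [0.2104 0.2124 0.2132] y [0.1826 0.1887 0.1945]
   x 0.07 z top [0.2103 0.2124 0.2138] y [0.1829 0.1864 0.1933]
   x 0.095 z top [0.2105 0.2131 0.2137] y [0.1833 0.1888 0.1942]
   x 0.11 z top [0.2131 0.2169 0.2186] y [0.1835 0.1886 0.1946]
scene trolley x pct [0.0132 0.0193 0.0214] y [0.1382 0.1844 0.2258] ztop [0.2679 0.2774 0.2865 0.289 ]
scene bar far arm: y=a+bx [0.1921, 0.0059, 274.0, 0.0038] xmax 0.12
   x 0.045 z top [0.209  0.2115 0.2124] y [0.1851 0.1936 0.1957]
   x 0.07 z top [0.2086 0.2115 0.2125] y [0.1852 0.1941 0.1971]
   x 0.095 z top [0.2085 0.2106 0.2115] y [0.1856 0.1945 0.1972]
   x 0.11 z top [0.2082 0.2158 0.2172] y [0.1857 0.1943 0.1973]
```

View pics/hh.png

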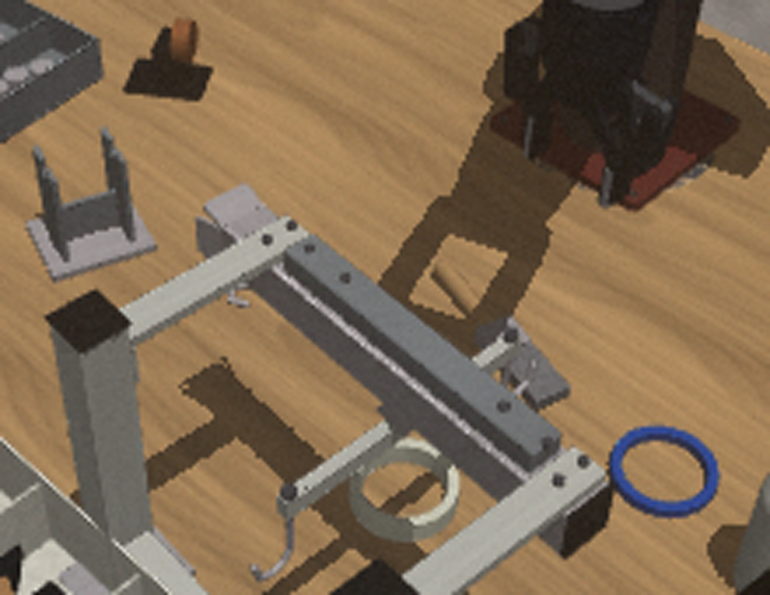

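The hanger hangs level and square in the track: its far arm is at (340,460), its near arm at (495,350), and the hand is clear. Its y is the same as at release (about 0.191 m), so it is held. Handing in.

```bash
python3 -c "
from workcell import robot
s=robot.state();print(s['time'],abs(s['joint_vel']).max());print(robot.hand_in())"
```

```text
32.15 0.04450537295990806
the job is handed in; nothing more can be done
None
```

The hanger is in the track, held between the spring buffer and the catch about 191 mm in from the mouth. I handed the job in at 32 s. The hand-in gives no verdict, so what follows is from my own readings.

I gripped the hanger at its robot-side grip point with 110 N and lifted it clear of the cradle. I entered the flared mouth with no noticeable contact, felt the catch at about 0.11 m, and pressed the buffer to a peak push of about 12 N.

- **Catch test that misled me:** my first ease-back, about 6 mm after a 10.4 N push, still showed the hanger pushing. I took it as not caught. More likely I had not eased far enough back, so I pressed a second time, deeper than the 7–9 N in your notes.
- **Catch confirmed:** on the longer ease-back the force changed from a 6.5 N push to a 2.5 N pull, and the hand stalled.
- **After release:** the hanger stayed at the same place, with its bar level and square to the track by both cameras and its centre about 0.201 m high. The hand was clear and read no load.
- **Not checked directly:** I could not read the buffer and catch forces separately. The down-force on the hand also stayed at about 7 N until I lowered the hanger onto the ledges, so it gave no sign of the catch dropping. I did not measure the other bench items again; in the last picture those in view look untouched.

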